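Lock the grinder's burr collar and hold the bean hopper over its seat

TASK

The coffee grinder is going back together after its clean. First turn the metal lock collar on top of it clockwise by its black lever until the lever is fully home at the red mark; then pick up the black bean hopper, carry it over the things on the counter and hold it upright and centred over the round seat on top of the grinder, its two orange ribs in line with the two slots of the seat, with about a centimetre of air underneath so that I can brush the rim before it goes on. The hopper must not touch the grinder, the moka base, the ramekin and the dosing tray stay where they are, and you finish still holding the hopper there.

Things in the scene. Friction and masses are not known exactly. Their poses are not given: they have to be found in the camera images.
- grinder: Matte white coffee grinder, fixed. Origin: on the counter under the vertical burr axis; z up; its front (button, chute, catch cup) faces its -x. It spans x -75 to +120, y +-66 mm; flat top 205 mm high. On top, round the axis: burr, grey seat ring, then the lock collar. In its frame a red dot (locked) lies on the top at (-57, +33) mm and a black-rimmed white dot (open) at (-57, -33) mm.
- grinder_seat (a point): Centre of the upper rim of the round grey hopper seat, on the burr axis, 219 mm above the counter; axes as the grinder's. The seat ring is 62 mm across outside, 46 mm inside and stands 14 mm above the grinder's top. Its two black slots, marked orange, lie on the grinder's +x and -x sides.
- collar (a joint): Angle (rad) of the captive aluminium collar that locks the burr carrier: a ring on the burr axis, 100 mm across outside, 68 inside, upper face 217 mm high. 0 = open (lever at the black-rimmed dot), 1.05 = locked (lever at the red dot, hard stop); grows clockwise seen from above. Stays where left; friction 0.12 N m (some 2.5 N at the lever).
- collar_lever (a point): Middle of the collar's black upright lever, where it is pinched: 48 mm from the burr axis, 229 mm above the counter. A fin 20 mm long radially, 10 mm thick, top 235 mm above the counter (18 mm above the collar), white line on top pointing outwards. It moves on a circle about the burr axis; from above, at joint value a it stands at 210 deg - a from the grinder's +x.
- hopper: Black plastic bean hopper, open funnel 78 mm high, about 90 g, standing upright on its spigot. Origin: centre of the spigot's underside; +z up. Spigot 44 mm across to z = 20, cone to z = 32, then a cylinder 60 mm across, wall 3 mm, up to the rim at z = 78. Two like orange ribs (8 wide, 3 proud) run up its +x and -x sides, over two lugs; half a turn is the same.
- moka_base: Aluminium octagonal moka-pot base with brass valve, 70 mm high, 86 mm across at the foot; bystander. Origin: centre of its underside.
- ramekin: Glass ramekin, 45 mm high, 88 mm across; bystander. Origin: centre of its underside.
- dosing_tray: Green plastic dosing tray, about 140 long (x) x 66 wide x 24 mm high, spout towards its -x; bystander. Origin: on its underside near the middle.
Not all that is in view belongs to the job. Several things look just like the hopper: the one meant starts farthest from the robot's base.

How it is judged (in metres and radians):
On the way:
1. the collar is turned to its locked mark while the hopper still stands where it was (value of joint collar above 0.97 rad and distance of hopper from where it was at the start of the episode below 0.03 m), for 0.2 s.
At the end, for the whole second after the job is handed in: Collar locked (over 0.97 rad); hopper in the fingers, still, upright within 0.10 rad, axis within 7 mm of the seat's, spigot 3 to 20 mm above its rim, ribs within 0.14 rad of the slots' line, not touching the grinder; moka base, ramekin and tray within 20 mm of where they were, upright (value of joint collar above 0.97 rad and horizontal distance between hopper and grinder_seat below 0.007 m and z of hopper in the frame of grinder_seat between 0.003 and 0.02 m and angle between the x axis of hopper and the x axis of grinder, either way round below 0.14 rad and angle between hopper's own z axis and vertical below 0.1 rad and contact force between hopper and the fingers above 1 N and contact force between hopper and grinder below 0.05 N and linear speed of hopper below 0.02 m/s and angular speed of hopper below 0.2 rad/s and distance of each of moka_base, ramekin, dosing_tray from where it was at the start of the episode below 0.02 m and angle between each of moka_base, ramekin, dosing_tray's own z axis and vertical below 0.15 rad); the arm keeps its last pose, push and grip.
It fails at once if the hopper touches the grinder or its collar (contact force between hopper and grinder above 0.5 N).
It fails at once if the moka base is pushed away or tipped (distance of moka_base from where it was at the start of the episode above 0.02 m or angle between moka_base's own z axis and vertical above 0.3 rad).
It fails at once if the ramekin is pushed away or tipped (distance of ramekin from where it was at the start of the episode above 0.02 m or angle between ramekin's own z axis and vertical above 0.3 rad).
It fails at once if the dosing tray is pushed away or tipped (distance of dosing_tray from where it was at the start of the episode above 0.02 m or angle between dosing_tray's own z axis and vertical above 0.3 rad).
It also fails if it takes over 67 s, if anything falls off the work surface, if the arm or the gripper's body presses on something with over 40 N, if the wrist force passes 120 N, or if a joint passes its speed limit or range.

ROBOT

A 7-joint arm with a two-finger parallel gripper is mounted at the origin on the work surface. World frame = base frame: x ahead of the robot, y to its left, z up, the work surface at z = 0. Lengths are in mm, angles in rad, forces in N, time in s.
With the tool pointing down it reaches from about 400 to 850 mm from the base axis. Payload 6.9 kg.
Tool frame: the origin (TCP) lies at the very end of the fingers, on their centre line; the grasp point (between the pads) lies 19 mm behind it; z points along the fingers, y is the line along which they close (so a half turn about z gives the same grasp; the last joint's range is limited). The gripper opens to 85 mm and grips with 20 to 120 N. Pads are 22 mm wide; open, the fingers measure 114 mm over their backs; the gripper's body (76 mm by 85 mm) begins 54 mm behind the grasp point. The pads swing forward as they close: fully open they stand 13 mm farther back than shut.
Start: joints at [1.395, 0.507, -0.238, 1.5, 0.126, 1.149, -0.155], TCP at [173.774, -600.344, 208.475] pointing down, gripper open.
Joint ranges: [-3.08, 3.08], [-0.24, 2.05], [-1.43, 1.35], [0, 2.5], [-1.52, 4.66], [0.17, 1.96], [-2.89, 2.89]. Speed limits (rad/s): [2.39, 2.39, 3.14, 3.14, 3.14, 3.14, 3.14].

INTERFACE

Orientations are given as a unit quaternion [w, x, y, z].
In Python, from plant import env, solver, cams, order gives the robot as it stands. Calls block until the motion is done:
- env.goto(position, orientation): joint-space move of the TCP to a pose.
- env.move_linear(position, rate=150, rotation=None, guard=None): straight line of the TCP; rotation=None keeps the orientation; rate is the mean speed in mm/s. With guard (N) it stops when the force on the tool has changed by that much, and returns True; else False.
- env.movej(angles): joint-space move.
- env.move_gripper(opening): opening from 0.0 (shut) to 1.0 (fully open); the grip force is fixed at half the most; returns when the fingers have stopped.
- env.wait(seconds).
- solver.inverse_kinematics(position, orientation): joint angles nearest the present ones, or None.
- env.sense(): the state.
- cams.get_image(name): name is "scene" or "top" or "wrist"; returns a dict with "image" (384x512x3 uint8, red, green, blue), "range_z" (384x512 float32, mm along the optical axis (not along the pixel's ray), 0 where there is no reading), "fx", "fy", "cx", "cy" (pixels), "R" (3x3) and "t" (3): a world point X has camera coordinates R X + t. Camera axes: x right, y down, z forward; pixel columns grow to the right and rows downward; lengths in mm; the calibration is good to about 2 mm. A picture is of the moment at which its call begins.
A pose or a line that the arm cannot do raises env.PlanningError and nothing moves.
- order.sign_off(): hands the job in; it is judged then, once.
The state is a dict: "clock": time; "joint_positions": joint angles; "dq": joint speeds; "effort": joint torques, N m; "ee_pos": TCP position; "ee_rot": TCP orientation; "force": force on the tool from outside, world axes, zero at the start; "torque": the same for the moment, N m; "opening": opening from 0.0 (shut) to 1.0 (fully open); "finger_force": force on a finger pad.
Only numpy, scipy, OpenCV 4.12 (cv2) and the standard library are available. Lean on these libraries where they do the work, as an engineer would, in place of code of your own. Each camera call takes 0.05 s, during which the arm holds its last target. There are 200 camera calls.

## Working session

There is one attempt and no reset: what is moved stays moved. The work goes in short steps, each a Python script; the robot and the scene stay as the last script left them, time stands still between calls to the robot, and variables do not carry over. Pictures are saved under pics/ and viewed, at most 10 in all, crops included, and the job is handed in when it is done.

```bash
ls; mkdir -p pics
python3 - <<'E'
from plant import env,cams
import cv2,numpy as np,pickle
d={}
for n in("scene","top","wrist"):
    c=cams.get_image(n); d[n]=c
    cv2.imwrite(f"pics/{n}0.png",c["image"][:,:,::-1])
    R=np.array(c["R"]);print(n,c["fx"],c["cx"],c["cy"],(-R.T@np.array(c["t"])).round(),R.round(2).tolist(),(c["range_z"]>0).mean())
pickle.dump(d,open("d0.pkl","wb"))
s=env.sense();print(s["clock"],s["ee_rot"],s["force"],s["opening"])
# side by side top+scene
E
```

```text
pics
scene 451.4415332675487 258.66124591872875 191.2815126565593 [1090. -263. 1184.] [[0.4, 0.92, -0.01], [0.79, -0.35, -0.51], [-0.47, 0.2, -0.86]] 0.9961090087890625
top 488.4969053696343 254.4530387807801 193.84489560764084 [ 329.   -9. 1211.] [[-0.13, -0.99, -0.0], [-0.97, 0.13, -0.21], [0.21, -0.02, -0.98]] 0.9960835774739584
wrist 339.197354522866 255.15188181271932 193.6657443230085 [ 242. -581.  373.] [[0.28, -0.96, -0.0], [-0.92, -0.27, 0.28], [-0.27, -0.08, -0.96]] 0.9960225423177084
0.15 [-6.54112941e-04  9.90092679e-01  1.40413855e-01 -8.76700875e-05] [-0.19820805  0.64645869  1.03171433] 1.002145535638612
```

View pics/top0.png

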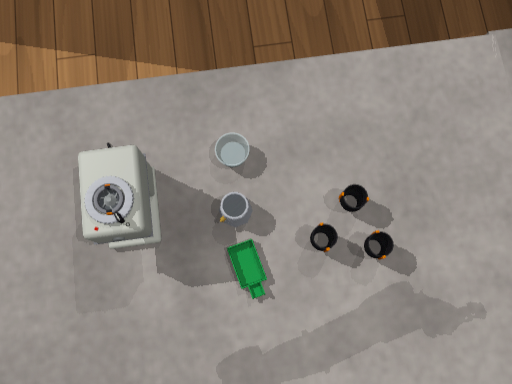

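View pics/scene0.png

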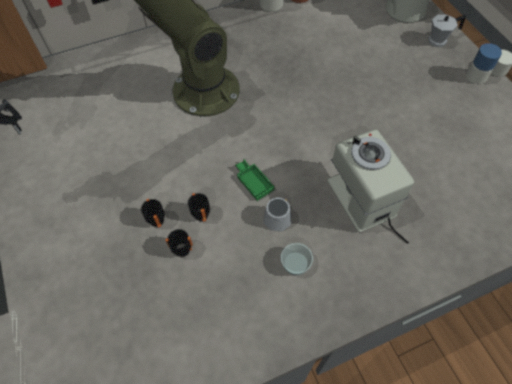

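Top view: the grinder is at (110,198), with its lever at (118,215) and its red dot at (96,229). Bystanders are the ramekin (232,150), the moka base (234,206) and the tray (247,267). Three things look like the hopper: A (353,198), B (323,237) and C (379,245). I'll measure their distances from the base to choose.

```bash
cat > h.py <<'E'
import numpy as np,cv2
def cloud(c):
    z=c["range_z"].astype(float);v,u=np.mgrid[:z.shape[0],:z.shape[1]]
    P=np.stack([(u-c["cx"])/c["fx"]*z,(v-c["cy"])/c["fy"]*z,z],-1)
    P=(P-np.array(c["t"]))@np.array(c["R"]); P[z<=0]=np.nan; return P
def ray(c,u,v,h):
    R=np.array(c["R"]);o=-R.T@np.array(c["t"]);d=R.T@np.array([(u-c["cx"])/c["fx"],(v-c["cy"])/c["fy"],1]);return o+d*(h-o[2])/d[2]
def tri(c1,p1,c2,p2):
    A=[];b=[]
    for c,(u,v) in((c1,p1),(c2,p2)):
        R=np.array(c["R"]);o=-R.T@np.array(c["t"]);d=R.T@np.array([(u-c["cx"])/c["fx"],(v-c["cy"])/c["fy"],1]);d/=np.linalg.norm(d)
        M=np.eye(3)-np.outer(d,d);A.append(M);b.append(M@o)
    return np.linalg.lstsq(np.vstack(A),np.hstack(b),rcond=None)[0]
def circ(p):
    k=np.ones(len(p),bool)
    for _ in range(3):
        s=np.linalg.lstsq(np.c_[2*p[k],np.ones(k.sum())],(p[k]**2).sum(1),rcond=None)[0];r=np.sqrt(s[2]+s[0]**2+s[1]**2)
        e=abs(np.hypot(*(p-s[:2]).T)-r);k=e<max(2*np.median(e),1)
    return s[0],s[1],r
def hsv(c): return cv2.cvtColor(c["image"],cv2.COLOR_RGB2HSV)
def blobs(m,a=3):
    n,l,s,ce=cv2.connectedComponentsWithStats(m.astype(np.uint8));return [(ce[i].round(1),s[i,4]) for i in range(1,n) if s[i,4]>=a]
def orange(H): return (H[...,0]>4)&(H[...,0]<22)&(H[...,1]>190)&(H[...,2]>100)
def red(H): return ((H[...,0]<=4)|(H[...,0]>174))&(H[...,1]>150)&(H[...,2]>100)
E
python3 - <<'E'
import pickle;from h import *
np.set_printoptions(precision=1,suppress=True)
d=pickle.load(open("d0.pkl","rb"))
B={"top":{"A":(353,198),"B":(323,237),"C":(379,245),"ram":(232,150),"moka":(234,206),"tray":(247,267),"gr":(110,195)},
"scene":{"h1":(152,212),"h2":(200,207),"h3":(180,243),"ram":(297,259),"moka":(278,213),"tray":(255,180),"gr":(370,160)}}
for n in B:
    c=d[n];P=cloud(c);H=hsv(c)
    for k,(u,v) in B[n].items():
        w=22 if k!="gr" else 50
        sl=np.s_[max(v-w,0):v+w,u-w:u+w];Q=P[sl].reshape(-1,3);Q=Q[np.isfinite(Q[:,0])]
        if k!="gr":
            zt=np.percentile(Q[:,2],99);T=Q[(Q[:,2]>zt-5)]
            print(n,k,"ztop",zt,"circ",np.array(circ(T[:,:2])),"mid",(T[:,:2].min(0)+T[:,:2].max(0))/2,"dist",np.hypot(*T[:,:2].mean(0)))
        else:
            T=Q[(Q[:,2]>213)&(Q[:,2]<221)];print(n,"collar",np.array(circ(T[:,:2])),len(T),"zmax",Q[:,2].max())
            L=Q[Q[:,2]>226];print("lever",len(L),L.mean(0) if len(L) else "")
            L=Q[(Q[:,2]>195)&(Q[:,2]<209)];print("topface z",np.median(L[:,2]),cv2.minAreaRect(L[:,:2].astype(np.float32)))
    for nm,f in(("or",orange),("red",red)):
        for ce,a in blobs(f(H)):
            if ce[1]>100 and ce[1]<300: print(n,nm,ce,a,P[int(ce[1]),int(ce[0])])
c=d["top"]["image"][140:260,70:190,::-1];s=d["scene"]["image"][110:230,310:430,::-1]
h=d["top"]["image"][170:290,290:410,::-1]
cv2.imwrite("pics/crop1.png",cv2.resize(np.hstack([c,s]),None,fx=3.3,fy=3.3,interpolation=cv2.INTER_CUBIC))
cv2.imwrite("pics/crop2.png",cv2.resize(h,None,fx=4,fy=4,interpolation=cv2.INTER_CUBIC))
E
```

```text
top A ztop 79.19079929148347 circ [ 538.4 -271.    28.4] mid [ 538.  -270.6] dist 602.3138170730973
top B ztop 79.88394779000967 circ [ 454.  -183.8   28.5] mid [ 454.3 -184. ] dist 489.3702992223692
top C ztop 79.41093840723534 circ [ 418.9 -309.6   28.5] mid [ 418.8 -309.9] dist 521.2779726665577
top ram ztop 46.89893647906502 circ [703.6   4.4  41.2] mid [704.8   4. ] dist 704.7989402896619
top moka ztop 74.00861136454378 circ [555.8  15.9  24.6] mid [556.2  15.8] dist 555.9213445847057
top tray ztop 24.064859649090337 circ [412.1   7.8  46. ] mid [411.4   4.7] dist 404.1450462587659
top collar [575.2 270.6  41.1] 1261 zmax 238.8441772353917
lever 54 [531.1 249.  233.6]
topface z 203.84006878971127 ((597.2438354492188, 270.20526123046875), (193.73899841308594, 131.92764282226562), 0.1080792024731636)
top or [107.2 184.7] 6 [606.3 270.8 217.7]
top or [341.4 194.3] 15 [ 546.9 -239.6   76.6]
top or [367.3 198.5] 6 [ 528.8 -298.5   78.4]
top or [109.2 212.9] 12 [545.8 270.3 219.5]
top or [321.  223.7] 7 [ 484.  -180.7   80.3]
top or [376.4 231.6] 8 [ 448.8 -305.4   77.1]
top or [327.3
[... 250 characters left out ...]
99173396 circ [ 455.5 -182.5   28. ] mid [ 454.2 -182.9] dist 489.3160063389598
scene h3 ztop 78.88948452282376 circ [ 539.3 -269.6   28.4] mid [ 538.9 -269.2] dist 604.4490945565904
scene ram ztop 46.30748852535266 circ [705.6   5.4  41.3] mid [705.3   5.7] dist 703.4756629237796
scene moka ztop 73.94428645713514 circ [558.4  17.3  25.1] mid [558.5  17.2] dist 558.9452853083922
scene tray ztop 68.50796891371085 circ [529.5  17.    7. ] mid [529.9  14.8] dist 530.654442374033
scene collar [577.8 271.9  40.8] 743 zmax 238.38001689265167
lever 39 [534.8 250.5 232.6]
topface z 204.0730588631584 ((600.8336181640625, 270.5389404296875), (132.24517822265625, 194.32943725585938), 89.81558990478516)
```

View pics/crop1.png

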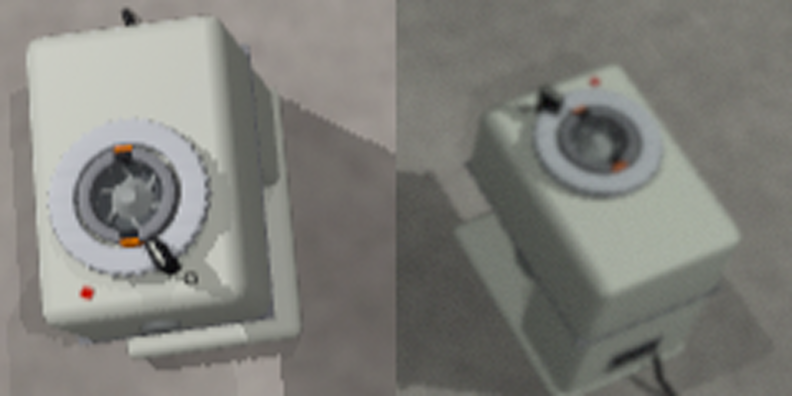

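View pics/crop2.png

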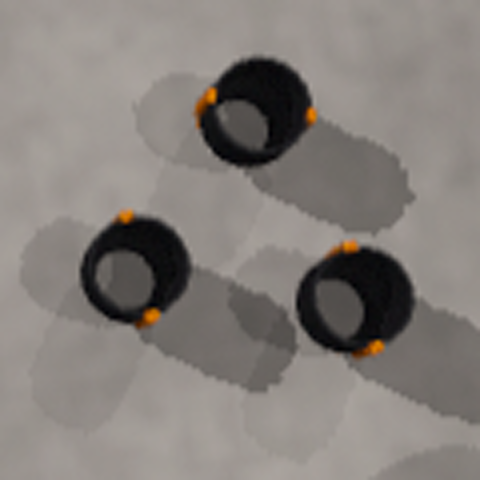

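Crop: the lever sits near the black-rimmed dot, and the red dot is about 60° clockwise. By distance from the base, A is 604 mm away, C is 521 and B is 489. So A, at pixel (353,198), is the hopper, standing at about (539,-270) with rim height 79 in both views. The grinder axis is at about (576.5,271) with yaw ≈ 0, from the slots, red dot and box edges. Next I'll plan the collar move.

```bash
cat >> h.py <<'E'
from scipy.spatial.transform import Rotation as Ro
def q(deg):
    a=np.radians(deg);y=np.array([np.cos(a),np.sin(a),0]);z=np.array([0,0,-1.]);x=np.cross(y,z)
    return np.roll(Ro.from_matrix(np.c_[x,y,z]).as_quat(),1)
G=np.array([576.5,271.2])
def lev(phi,z,r=48):
    a=np.radians(phi);return np.array([G[0]+r*np.cos(a),G[1]+r*np.sin(a),z])
E
python3 - <<'E'
from plant import env,solver;from h import *;import pickle
np.set_printoptions(precision=2,suppress=True)
d=pickle.load(open("d0.pkl","rb"))
# rib angle of hopper A, both views (orange or orange-ish points on its rim)
for n,(u,v) in(("top",(353,198)),("scene",(180,243))):
    c=d[n];P=cloud(c);H=hsv(c);m=(H[...,0]>4)&(H[...,0]<22)&(H[...,1]>150)&(H[...,2]>50)
    mm=np.zeros_like(m);mm[v-20:v+20,u-20:u+20]=1
    for ce,a in blobs(m&mm): p=ray(c,*ce,74);print(n,ce,a,p,np.degrees(np.arctan2(p[1]+270.3,p[0]-538.9)))
    p=P[m&mm];p=p[(p[:,2]>35)&(p[:,2]<85)];print(n,np.sort(np.degrees(np.arctan2(p[:,1]+270.3,p[:,0]-538.9))))
for off in(0,180):
    for phi in(206,175,140):
        print(off,phi,solver.inverse_kinematics(lev(phi,221),q(phi+90+off)),solver.inverse_kinematics(lev(phi,330),q(phi+90+off)) is not None)
    for p,t in(([539,-270,38],-17),([539,-270,320],-17),([577,271,320],-90),([577,271,268],-90)):
        print(off,p,solver.inverse_kinematics(np.array(p,float),q(t+off)))
E
```

```text
top [340.9 195.5] 25 [ 543.87 -239.22   74.  ] 80.91364293898633
top [367.1 198.4] 11 [ 528.63 -299.65   74.  ] -109.28413508882011
top [-116.7  -113.86 -113.54 -112.33 -109.64 -108.66 -107.2  -106.52 -104.05
 -103.85   65.21   65.71   69.08   69.7    70.89   71.52   72.94   74.25
   74.44   75.34   75.35   75.81   76.1    76.6    76.81   77.12   77.96
   78.38   78.57   80.16   80.57]
scene [160. 224.] 3 [ 476.01 -299.38   74.  ] -155.1849184671205
scene [188.8 239.7] 13 [ 552.39 -242.51   74.  ] 64.09749756238456
scene [167.  239.5] 6 [ 528.15 -296.     74.  ] -112.70891145007373
scene [-119.71 -115.82 -115.45 -111.97 -107.13 -105.6    63.04   63.92   64.33
   65.12   65.54   67.09   68.     68.04   68.66   69.85   74.8   106.8
  110.45]
0 206 [ 0.1   0.58 -0.99  1.57  0.5   1.26 -2.08] True
0 175 [ 0.1   0.63 -1.1   1.55  0.57  1.31 -2.73] True
0 140 [-0.98  0.58  0.75  1.51 -0.41  1.22 -2.43] True
0 [539, -270, 38] [ 0.71  0.68 -0.47  1.76  0.41  0.8  -0.26]
0 [539, -270, 320] [ 0.8   0.45 -0.63  1.35  0.26  1.42 -0.12]
0 [577, 271, 320] [ 0.06  0.62 -1.09  1.25  0.54  1.57 -2.51]
0 [577, 271, 268] [ 0.07  0.65 -1.06  1.36  0.56  1.45 -2.53]
180 206 [ 0.19  0.67 -1.23  1.57  0.65  1.36  0.92] True
180 175 [ 0.14  0.69 -1.23  1.55  0.65  1.37  0.34] True
180 140 [ 0.03  0.66 -1.07  1.49  0.58  1.34 -0.21] True
180 [539, -270, 38] [ 0.26  0.66  0.26  1.77 -0.24  0.74 -2.79]
180 [539, -270, 320] [-0.17  0.61  1.15  1.37 -0.55  1.51 -2.49]
180 [577, 271, 320] [ 0.1   0.67 -1.23  1.25  0.63  1.62  0.57]
180 [577, 271, 268] [ 0.12  0.71 -1.23  1.36  0.66  1.52  0.52]
```

```bash
cat > collar.py <<'E'
from plant import env,solver,cams;from h import *
np.set_printoptions(precision=1,suppress=True)
s=env.sense();p=np.array(s["ee_pos"],float)
env.move_linear(p+[0,0,150],rate=250)
env.move_gripper(0.3)
phi0=206
env.goto(lev(phi0,330),q(phi0+270))
print(env.sense()["clock"],env.sense()["ee_pos"],env.sense()["opening"])
hit=env.move_linear(lev(phi0,221),rate=80,guard=6);print("down hit",hit,env.sense()["ee_pos"])
if not hit:
    for phi in list(range(198,149,-8))+[144,140,137]:
        hit=env.move_linear(lev(phi,221),rate=50,rotation=q(phi+270),guard=20)
        s=env.sense();print(phi,hit,s["ee_pos"],np.array(s["force"]),round(s["clock"],1))
        if hit: break
s=env.sense();env.move_linear(np.array(s["ee_pos"])+[0,0,0.],rate=50) if False else None
E
python3 collar.py
```

```text
4.725 [533.9 249.3 329.9] 0.2993803797328145
down hit False [533.5 250.4 221.5]
198 False [530.9 256.6 221.5] [0.9 1.5 0.2] 6.5
190 False [529.3 262.8 221.2] [ 0.6 -0.9 -0.4] 6.8
182 False [528.6 269.3 221.1] [-0.1 -0.3 -0.2] 7.1
174 False [528.8 275.9 221. ] [-0.1 -0.1 -0.2] 7.4
166 False [529.9 282.5 221. ] [ 0.2 -0.1  0.4] 7.7
158 False [532.  288.8 221. ] [-0.9  0.7 -0.4] 8.0
150 False [534.8 294.9 220.9] [ 1.  -1.1 -0.3] 8.3
144 False [537.6 299.2 221. ] [-0.8  1.1 -1. ] 8.5
140 False [539.6 301.8 221. ] [-0.1 -0.9 -0.6] 8.8
137 False [541.3 303.7 221. ] [0.7 0.9 0.9] 9.0
```

Run:
```python
from plant import env,cams;from h import *
t=cams.get_image("top");s=cams.get_image("scene");w=cams.get_image("wrist")
a=t["image"][150:250,60:160,::-1];b=s["image"][100:200,320:420,::-1]
a,b=[cv2.resize(x,(288,288),interpolation=cv2.INTER_CUBIC) for x in(a,b)]
wi=cv2.resize(w["image"][:,:,::-1],(384,288))
cv2.imwrite("pics/lev1.png",np.hstack([b,wi]))
```

```text
(no output)
```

View pics/lev1.png

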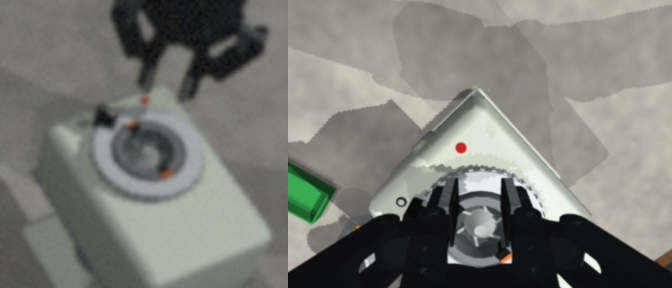

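The scene crop shows the lever still at its start, at crop pixel (102,118). The wrist picture shows the fingers straddling the correct tangent line, so the tips passed over the lever. I'll measure the actual tip height and lever position before trying again.

Run:
```python
from plant import env,cams;from h import *
np.set_printoptions(precision=1,suppress=True)
s=cams.get_image("scene");w=cams.get_image("wrist")
for n,c in(("scene",s),("wrist",w)):
    P=cloud(c).reshape(-1,3);r=np.hypot(*(P[:,:2]-G).T)
    a=np.degrees(np.arctan2(P[:,1]-G[1],P[:,0]-G[0]))%360
    k=(r>35)&(r<62)&(P[:,2]>222)&(P[:,2]<300)
    for lo in range(100,230,10):
        m=k&(a>=lo)&(a<lo+10)
        if m.sum()>3: print(n,lo,m.sum(),"zmin/max",P[m,2].min(),P[m,2].max(),"r",r[m].min(),r[m].max(), P[m].mean(0))
st=env.sense();print(st["ee_pos"],st["opening"])
```

```text
scene 100 48 zmin/max 249.34397871837126 299.48755712608903 r 39.03556687080332 59.9504036188427 [563.5 318.1 283.3]
scene 110 38 zmin/max 248.62751329654833 299.5080059593811 r 36.93062357785097 49.40265791018962 [559.7 309.4 273.1]
scene 120 7 zmin/max 247.02444223780245 283.98119836122396 r 45.968802377595445 61.14747494593254 [548.5 315.4 267.5]
scene 150 14 zmin/max 252.35553872717873 298.22207355006196 r 36.9018216804367 43.05680668597154 [538.9 286.7 272.8]
scene 160 59 zmin/max 245.60973740975683 299.7519543405462 r 37.760229528430294 60.63381890687211 [532.4 283.3 278. ]
scene 170 19 zmin/max 259.05022167286444 299.5496185307021 r 41.34120827290805 61.39907898542537 [525.8 277.6 290.7]
scene 180 14 zmin/max 287.39477454946274 299.29534044440516 r 49.38240952967065 60.72906449914585 [522.8 267.1 295. ]
scene 190 4 zmin/max 224.2827941308856 235.20598374417 r 39.12667118599815 45.94676928192665 [536.6 258.  231.6]
scene 200 29 zmin/max 224.33076675786492 238.32886896037556 r 36.887827647674925 57.514990948614575 [533.3 249.7 232.5]
scene 210 10 zmin/max 222.06671822268518 237.
[... 603 characters left out ...]
53849621 r 38.66014962323999 61.99866921235304 [527.  296.1 273. ]
wrist 160 498 zmin/max 249.73861377832006 299.9491150474762 r 56.634265949447425 61.99886489661144 [518.5 287.4 280.3]
wrist 170 663 zmin/max 294.7726928951274 299.9960559028202 r 49.27296327876898 61.97436275625978 [520.3 276.4 298.9]
wrist 180 254 zmin/max 294.45523384196827 299.9967802671818 r 49.30104875814609 61.985679868227535 [517.9 267.5 298.5]
wrist 190 146 zmin/max 222.00035072999188 234.71762661449478 r 48.806143418404965 56.87824595311432 [527.2 253.7 228. ]
wrist 200 165 zmin/max 222.21285680919422 235.28015716248564 r 49.23710549656906 57.84477859186775 [525.2 251.2 231. ]
[541.3 303.8 221. ] 0.29916356744161926
```

Both views put the real tips about 22 mm above the reported TCP at opening 0.3, so the fingers cleared the lever. I'll measure tip height against opening before going again.

Run:
```python
from plant import env,cams;from h import *
np.set_printoptions(precision=1,suppress=True)
env.move_linear(lev(137,250),rate=100)
for o in(0.0,0.15,0.3,0.7):
    env.move_gripper(o);st=env.sense();T=st["ee_pos"];o_=[]
    for n in("scene","wrist"):
        P=cloud(cams.get_image(n)).reshape(-1,3);k=(np.hypot(P[:,0]-T[0],P[:,1]-T[1])<50)&(P[:,2]>T[2]-10)&(P[:,2]<T[2]+60)
        o_+=[np.sort(P[k,2])[[3,15]]-T[2]]
    print(o,st["opening"],*o_,round(st["clock"],1))
```

```text
0.0 0.002631888749966233 [27.7 32.4] [27.  27.5] 10.1
0.15 0.14850319652496013 [28.5 32.4] [25.3 26. ] 10.5
0.3 0.2980221168660901 [28.9 33.3] [22.3 23.6] 10.9
0.7 0.7029421625643676 [32.6 37.4] [26.9 27.6] 11.4
```

Run:
```python
from plant import env,cams;from h import *
np.set_printoptions(precision=1,suppress=True)
env.move_gripper(0.15)
hit=env.move_linear(lev(137,188),rate=25,guard=5)
s=env.sense();print(hit,s["ee_pos"],s["force"],s["clock"])
w=cams.get_image("wrist");c=cams.get_image("scene")
b=cv2.resize(c["image"][90:190,320:420,::-1],(400,400),interpolation=cv2.INTER_CUBIC)
cv2.imwrite("pics/touch.png",np.hstack([b,cv2.resize(w["image"][:,100:484,::-1],(400,400))]))
```

```text
True [541.5 304.  194.6] [-0.1 -0.6  5.5] 13.95
```

View pics/touch.png

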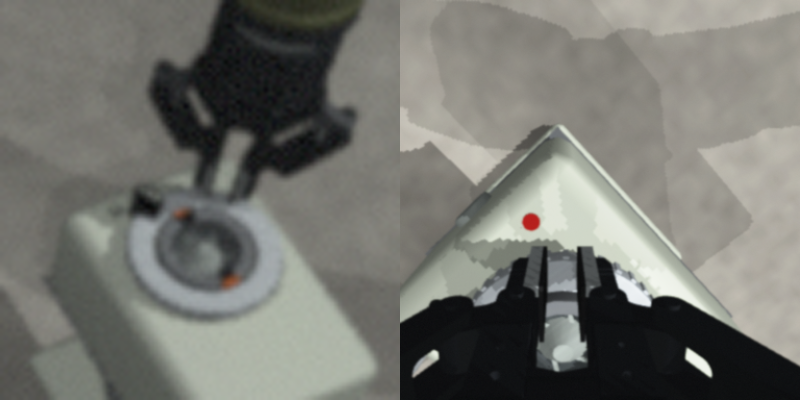

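The touch confirms it: contact on the 217 mm collar came at a reported TCP z of 194.6, so the real tips are about 22 mm above the reported TCP. The lever has not moved. I'll redo the collar with that offset.

```bash
echo 'TIP=22.4' >> h.py
cat > collar2.py <<'E'
from plant import env,cams;from h import *
np.set_printoptions(precision=1,suppress=True)
env.move_linear(lev(137,240),rate=120)
phi0=206;z=221-TIP
env.move_gripper(0.3)
env.move_linear(lev(170,240),rate=120,rotation=q(170+270));env.move_linear(lev(phi0,240),rate=120,rotation=q(phi0+270))
hit=env.move_linear(lev(phi0,z),rate=50,guard=6);s=env.sense();print("down hit",hit,s["ee_pos"],s["opening"])
if not hit:
    f0=np.array(s["force"])
    for phi in list(range(198,149,-8))+[146,143,140,137,134]:
        hit=env.move_linear(lev(phi,z),rate=50,rotation=q(phi+270),guard=15)
        s=env.sense();print(phi,hit,s["ee_pos"],np.array(s["force"]),round(s["clock"],1))
        if hit or (phi<150 and np.linalg.norm((s["force"]-f0)[:2])>12): break
for n in("scene","wrist"):
    P=cloud(cams.get_image(n)).reshape(-1,3);r=np.hypot(*(P[:,:2]-G).T);a=np.degrees(np.arctan2(P[:,1]-G[1],P[:,0]-G[0]))%360
    k=(r>40)&(r<58)&(P[:,2]>226)&(P[:,2]<238)
    print(n,np.histogram(a[k],np.arange(120,221,10)))
E
python3 collar2.py
```

```text
down hit False [533.5 250.4 198.9] 0.29949955858674787
198 False [530.9 256.6 199.1] [-0.4 -0.3 -0.9] 17.6
190 False [529.3 262.8 198.7] [0.1 0.5 0. ] 17.9
182 False [528.6 269.5 198.6] [0.1 0.  0.4] 18.2
174 False [528.7 276.3 198.6] [-0.   0.5 -0.7] 18.5
166 False [529.9 282.9 198.6] [ 0.4  0.3 -0.3] 18.8
158 False [532.  289.3 198.6] [ 0.3 -0.1  0.3] 19.1
150 False [534.9 295.3 198.6] [-0.2  0.2  0.6] 19.4
146 False [536.6 298.  198.6] [ 0.2 -0.8 -0.8] 19.6
143 False [538.  300.  198.5] [-0.3 -1.1  0.6] 19.9
140 False [539.2 301.  198.4] [-3.5 -4.6  2.1] 20.1
137 False [539.5 300.5 198.2] [ -8.4 -11.3   6.9] 20.4
scene (array([ 2,  0, 13, 11, 12,  3,  0,  0,  0,  0]), array([120, 130, 140, 150, 160, 170, 180, 190, 200, 210, 220]))
wrist (array([105,   0, 639, 444,  14,   0,   0,   0,   0,   0]), array([120, 130, 140, 150, 160, 170, 180, 190, 200, 210, 220]))
```

The lever reached its hard stop, with about 14 N at 150°. Next I'll back off, verify the lever with a clear view, and approach the hopper with a wrist measurement.

Run:
```python
from plant import env,cams;from h import *
np.set_printoptions(precision=1,suppress=True)
env.move_linear(lev(143,198.6),rate=60,rotation=q(143+270));env.move_linear(lev(143,330),rate=200)
env.goto(np.array([539,-270,230.]),q(-19.5));env.move_gripper(1.0)
print(env.sense()["clock"])
for n in("top","scene"):
    c=cams.get_image(n);P=cloud(c).reshape(-1,3);r=np.hypot(*(P[:,:2]-G).T);a=np.degrees(np.arctan2(P[:,1]-G[1],P[:,0]-G[0]))%360
    k=(r>36)&(r<60)&(P[:,2]>228)&(P[:,2]<240);print(n,"lever",k.sum(),a[k].mean(),P[k].mean(0))
w=cams.get_image("wrist");P=cloud(w);H=hsv(w)
near=(np.hypot(P[...,0]-539,P[...,1]+270)<45)&(P[...,2]>25)&(P[...,2]<90)
T=P[near&(P[...,2]>74)];z=np.median(T[:,2]);cx,cy,r=circ(T[:,:2]);print("rim",cx,cy,r,z)
m=near&(H[...,0]>4)&(H[...,0]<22)&(H[...,1]>150)&(H[...,2]>50)&(P[...,2]>70)
for ce,a in blobs(m,8): 
    p=ray(w,*ce,77);print(ce,a,p,P[int(ce[1]),int(ce[0])],np.degrees(np.arctan2(p[1]-cy,p[0]-cx)))
cv2.imwrite("pics/wr2.png",w["image"][:,:,::-1])
```

```text
24.2417
top lever 56 152.457565041587 [533.  293.9 233.9]
scene lever 28 149.67589419395503 [536.7 294.5 233.8]
rim 539.2990529401167 -270.4220056023445 28.214428684117067 77.24608681561438
[255.4 140.8] 70 [ 549.  -242.3   77. ] [ 549.  -241.4   77.6] 70.89196050371305
[255.4 201.8] 57 [ 529.2 -298.6   77. ] [ 529.1 -297.6   77.4] -109.80674967999944
```

View pics/wr2.png

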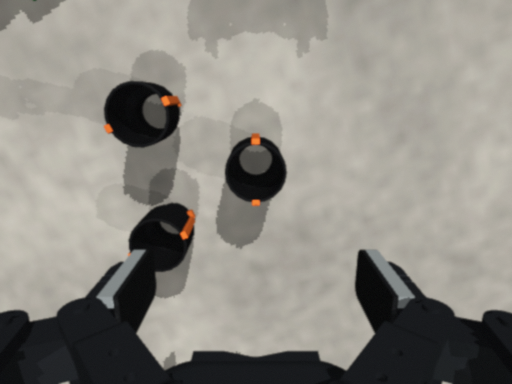

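Lever check: 150–152° in both views, so the collar is locked. The wrist view shows the chosen hopper A centred between the fingers at (255,170), with ribs at (255,141) and (255,202). It gives a rim at (539.3,-270.4), z 77, with the ribs at 70.5°. Now the grasp and lift.

Run:
```python
from plant import env,cams;from h import *
np.set_printoptions(precision=1,suppress=True)
p=np.array([539.3,-270.4,20.])
env.move_linear(p+[0,0,90],rate=150);hit=env.move_linear(p,rate=60,guard=8)
s=env.sense();print(hit,s["ee_pos"],s["clock"])
if not hit:
    env.move_gripper(0.0);s=env.sense();print("grip",s["opening"],s["finger_force"],s["force"])
    env.move_linear(p+[0,0,60],rate=60);s=env.sense();print(s["opening"],s["finger_force"],s["force"],s["clock"])
    for n in("top","scene","wrist"):
        c=cams.get_image(n);P=cloud(c);k=(np.hypot(P[...,0]-539.3,P[...,1]+270.4)<45)&(P[...,2]>60)&(P[...,2]<145)
        H=hsv(c);m=k&orange(H)
        for ce,a in blobs(m,4): print(n,ce,a,P[int(ce[1]),int(ce[0])])
    cv2.imwrite("pics/grip.png",cv2.resize(np.hstack([w for w in [cams.get_image("scene")["image"][180:300,120:240,::-1],cams.get_image("wrist")["image"][100:340:2,136:376:2,::-1]]]),None,fx=3,fy=3))
```

```text
False [ 539.6 -270.5   20.4] 26.9917
grip 0.6719866247127544 62.132041454315186 [-1.9 -0.3  7.3]
0.6734853431505389 64.01517748832703 [-0.5 -0.  -1.2] 28.5333
top [345.6 189. ] 14 [ 546.5 -239.2  132. ]
wrist [254.5 204.6] 954 [ 549.6 -239.4  128.1]
```

View pics/grip.png

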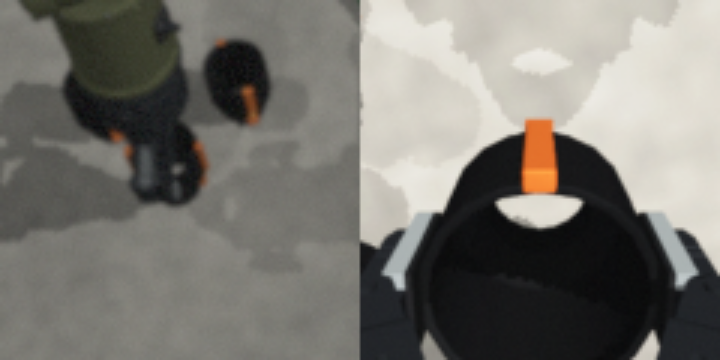

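The scene crop shows the hopper lifted in the fingers at about (170,170). In the wrist crop the rib is centred at (540,155) and the rim is level between the pads. Now I'll carry it high over the counter and measure above the seat.

```bash
cat > meas.py <<'E'
from plant import env,cams;from h import *
np.set_printoptions(precision=1,suppress=True)
def meas():
    s=env.sense();T=np.array(s["ee_pos"]);print("tcp",T,s["finger_force"],s["opening"],round(s["clock"],1))
    for n in("wrist","top","scene"):
        c=cams.get_image(n);P=cloud(c);H=hsv(c);zr=T[2]-20.4+78
        k=(np.hypot(P[...,0]-T[0],P[...,1]-T[1])<40)&(P[...,2]>zr-50)&(P[...,2]<zr+8)
        T2=P[k&(abs(P[...,2]-zr)<4)]
        if len(T2)>20: print(n,"rim",np.array(circ(T2[:,:2])),np.median(T2[:,2]),"exp",zr,len(T2))
        for ce,a in blobs(k&orange(H),4):
            p=ray(c,*ce,zr-2);pp=P[int(ce[1]),int(ce[0])];print(n,"rib",ce,a,pp,"deg",np.degrees(np.arctan2(pp[1]-T[1],pp[0]-T[0])))
E
python3 - <<'E'
from meas import *
z=330.
env.move_linear(np.array([539.3,-270.4,z]),rate=150)
env.move_linear(np.array([550.,0,z]),rate=150,rotation=q(35))
env.move_linear(np.array([G[0],G[1],z]),rate=150,rotation=q(90))
env.move_linear(np.array([G[0],G[1],285]),rate=80)
env.wait(0.3);meas()
E
```

```text
tcp [576.5 271.4 285.4] 64.0327388048172 0.6757356612360287 35.5
wrist rim [575.4 271.1  28.2] 341.5672206114868 exp 342.9965076600295 4880
wrist rib [254.7 205.6] 929 [543.3 270.5 334.8] deg -178.49574829972124
scene rim [577.5 271.4  29.1] 341.68738673625614 exp 342.9965076600295 91
```

Run:
```python
from meas import *
env.move_linear(np.array([G[0]+.3,G[1],252]),rate=40)
env.wait(0.5);meas()
w=cams.get_image("wrist");P=cloud(w);T=np.array(env.sense()["ee_pos"])
d=np.hypot(P[...,0]-575.5,P[...,1]-271.2);R=P[(d>25)&(d<31)&(abs(P[...,2]-308)<4)]
print("plane slope",np.linalg.lstsq(np.c_[R[:,:2]-G,np.ones(len(R))],R[:,2],rcond=None)[0])
c=cams.get_image("scene");t=cams.get_image("top")
P=cloud(t).reshape(-1,3);
for n,cc,ref in(("top",t,[(703.6,4.4,41.9,46.9),(555.8,15.9,0,74)]),("scene",c,[(705.6,5.4,0,46.3),(558.4,17.3,0,73.9)])):
    P=cloud(cc).reshape(-1,3)
    for x,y,_,h in ref:
        k=(np.hypot(P[:,0]-x,P[:,1]-y)<55)&(P[:,2]>h-5)&(P[:,2]<h+5);print(n,np.array(circ(P[k,:2])))
cv2.imwrite("pics/end.png",np.hstack([cv2.resize(x,(400,400),interpolation=cv2.INTER_CUBIC) for x in(c["image"][90:210,310:430,::-1],w["image"][:,64:448,::-1])]))
```

```text
tcp [576.8 271.2 252. ] 64.03364717960358 0.6703900421729687 37.1
wrist rim [575.6 270.9  28.2] 308.22401981352806 exp 309.62592485553955 4887
wrist rib [254.7 205.4] 932 [543.6 270.4 301.6] deg -178.55719825816047
scene rim [575.3 268.9  31.2] 308.2642559362236 exp 309.62592485553955 81
plane slope [ -0.   -0.  307.5]
top [703.7   4.1  41.4]
top [567.7   6.2  15.8]
scene [705.5   5.2  41.5]
scene [558.2  17.4  24.8]
```

View pics/end.png

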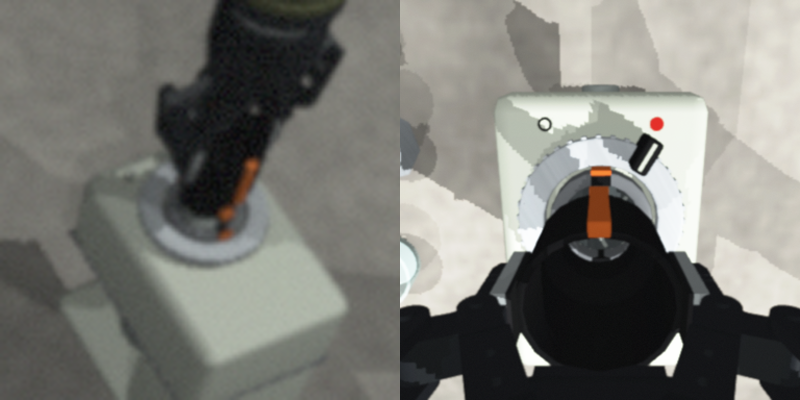

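The scene crop shows the hopper upright above the seat with an air gap. The wrist crop shows the rib at (600,205) in line with the slot at (600,175), and the lever at (645,155) pointing to the red dot at (657,124). The spigot is about 11 mm above the seat rim, and the ramekin and moka base have not moved.

```bash
python3 -c "
from plant import order;print(order.sign_off())"
```

```text
the job is handed in; nothing more can be done
None
```

I've handed the job in: the collar lever is at the red mark, and the arm is holding the hopper upright, centred and rib-aligned, about 11 mm above the seat. I didn't re-measure the dosing tray at the end, and sign-off returned no verdict.

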